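Lock the lint filter drawer in its tray stall before the spin cycle

ROBOT

A 7-joint arm with a two-finger parallel gripper is mounted at the origin on the work surface. World frame = base frame: x ahead of the robot, y to its left, z up, the work surface at z = 0. Lengths are in m, angles in rad, forces in N, time in s.
With the tool pointing down it reaches from about 0.4 to 0.85 m from the base axis. Payload 10.4 kg.
Tool frame: the origin (TCP) lies where the fingers leave the gripper's body, on its centre line; the fingertips stand 70 mm ahead of it and the grasp point (between the pads) lies r.grip_depth ahead of it (r.grip_depth is the distance from the TCP to the grasp point, in m); z points along the fingers, y is the direction in which the jaws open and shut (so a half turn about z gives the same grasp; the last joint's range is limited). The gripper opens to 87 mm and grips with 3 to 60 N. Pads are 19 mm wide; open, the fingers measure 117 mm over their backs; the gripper's body (75 mm by 190 mm) begins 51 mm behind the grasp point.
Start: joints at [1.305, 0.332, -0.065, 1.46, 0.022, 1.35, -0.088], TCP at [0.15, -0.607, 0.292] pointing down, gripper open.
Joint ranges: [-2.6, 2.6], [-0.5, 2.12], [-1.47, 1.34], [0.16, 2.42], [-1.27, 4.41], [0.06, 2.06], [-2.6, 2.6]. Speed limits (rad/s): [2.22, 2.22, 2.79, 2.79, 3.14, 3.14, 3.14].

INTERFACE

Orientations are given as a unit quaternion [x, y, z, w].
In Python, from bench import monitor, viewer, workorder, nets, r gives the robot as it stands.
- The arm moves only by the tool drive_tool, never from a script. Its argument "plan" is a list of rows, each an object of numbers: "rx", "ry", "rz": the turn, a rotation vector about the tool's x, y, z in units of 360 degrees (1.0 is 360 degrees); "x", "y", "z": the shift along the tool's x, y, z in units of 1000 mm (1.0 is 1000 mm); "fingers": the opening, from 0 (shut) to 1 (fully open). In form: [{"rx": .., "ry": .., "rz": .., "x": .., "y": .., "z": .., "fingers": ..}, ...]. A call has 1 to 12 rows; each row is the pose to reach, as a shift and turn from the pose commanded when the call began, along the tool's axes at that moment, turning the shorter way round; what a row does not reach only later rows make up. A row lasts 1/8 s, in which the tool goes at most 62.5 mm and 10.7 degrees, less where a joint would pass 70% of its speed; a pose out of reach is approached as far as the arm can. A call with a number of a shift or a turn outside -1 to 1 is refused whole. A call with a gripper value outside its range is refused whole. The fingers move at their own pace and stop on an object; "squeeze" is the grip in N (left out, the last holds). Time passes only in rows, so rows that repeat a pose let the fingers close. It gives the time, the measured TCP pose, the force and the opening at its end, in the units of the state.
- monitor.read_state(): the state, without advancing time (a new reading comes with each control period).
- viewer.camera(name): name is "scene" or "top" or "wrist"; returns a dict with "color" (420x560x3 uint8, red, green, blue), "depth" (420x560 float32, m along the optical axis (not along the pixel's ray), 0 where there is no reading), "camera_matrix" (3x3 intrinsics, pixels), "D" ([k1, k2, p1, p2, k3] as OpenCV has them; the pictures are not rectified), "xyz" and "rotation" of the camera in the world. Camera axes: x right, y down, z forward; pixel columns grow to the right and rows downward; lengths in m; the calibration is good to about 2 mm. A picture is of the moment at which its call begins.
- workorder.close_job(): hands the job in, once; it reports no verdict.
Trained networks look in the newest picture that a camera, given by its name, has taken for a name from the list of things; names that differ only in an ending like _2 or _b are one class to them, and where a whole thing is asked for, a point or a joint stands for the part that bears it (a point fixed in the world has none). Each returns a list of dicts, best first, with "confidence" (0 to 1); they miss things now and then, are a little off and sometimes report something else, mostly with a low value. They report only what shows in the picture. A call takes as long as a camera call.
- nets.find_in(label, camera): "centre" ([x, y, z] in m, in world coordinates, good to about 4 mm: the middle of the surface that is visible of it).
- nets.regions_of(label, camera): "region" (420x560 bool, what is visible of it).
The state is a dict: "time": time; "joint_positions": joint angles; "joint_vel": joint speeds; "joint_torque": joint torques, N m; "ee_pos": TCP position; "eef_rot": TCP orientation; "ft_force": force on the tool from outside, world axes, zero at the start; "torque": the same for the moment, N m; "width": finger opening in m.
Only numpy, scipy, OpenCV 4.12 (cv2) and the standard library are available. Lean on these libraries where they do the work, as an engineer would, in place of code of your own. Each camera call takes 0.05 s, during which the arm holds its last target.

TASK

The washer is about to spin: push the white lint filter drawer fully home in its stall on the blue tray, and only then swing the orange keeper bar up and over across the drawer's front and press it down from above, feeling for the snap, until it is fully home in its detent, under the brass pawl. Press slowly and gently, with no more force than the snap needs, leave the tub, the dish of pegs and the lint roller handle where they are, and let go of everything at the end.

Things in the scene. Friction and masses are not known exactly. Their poses are not given: they have to be found in the camera images.
- tray: Blue ridged tray fixed on the washer lid, 340 (x) x 460 (y) mm, rim 18 mm high; origin at the centre of its underside, z up. In its frame (mm): grey stall open to -x, x -50 to 86, y -116 to -4, top z 58; hinge post x -83 to -53, y -2 to 22, top z 72; catch post with two steel cheeks and a brass pawl x -83 to -53, y -169 to -119, top z 78.
- drawer (a joint): White lint filter drawer, 126 mm deep, 98 wide, 48 high, flat solid front, top level with the stall walls. Value = m it stands out towards tray -x (at most 0.060); 0 = fully home on its stop, front flush with the stall at tray x = -50 mm. About 2 N of drag; stays where it is left.
- drawer_front (a point): Centre of the drawer's front face, 34 mm above the tray's underside; face 98 mm wide (tray y) and 48 mm high; axes as the tray's.
- keeper (a joint): Orange bar, 14 mm wide (tray x), 12 thick, 144 long from the hinge axis (along tray x). rad: about 0 = shut, pointing to tray -y in front of the drawer; pi/2 upright; 3.0 = thrown open to +y. Stiff hinge (0.14 N m): stays at any angle. A drawer standing out over 11 mm blocks it. Shut, fingers do not fit behind it (11 mm to the drawer): pinch it near the end to lift it over, close it from above.
- keeper_hinge (a point): Point on the keeper's hinge axis, mid-width of the bar, 60 mm above the tray's underside (tray x = -68, y = +10 mm); axes as the tray's.
- keeper_tip (a point): Centre of the round steel end of the keeper bar (radius 6 mm), on the bar's centre line, 138 mm from the hinge axis; moves with the bar.
- tub: Closed green plastic tub, 76 mm across, 66 mm high, loose on the tray; origin at the centre of its underside. To be left alone.
- dish: White ceramic dish of wooden pegs, 84 mm across, 40 mm high with the pegs, loose on the tray; origin at the centre of its underside. To be left alone.
- roller: Chrome lint roller handle lying on the tray, 135 mm long, 24 mm high; origin on its underside, grip towards its -x. To be left alone.
- pawl (a joint): Brass spring pawl in the catch post, over the path of the bar's end; value = m pushed back to tray -y (0 to 0.008). Seat and pawl are preset up to 7.5 mm higher or lower, unmeasured: the bar rests shut between -0.055 and 0.055 rad, meets the pawl 0.12 above that, snaps past at 0.06 above under 8 to 18 N near its end. Bar below 0.06, pawl below 0.002 = snapped. Over 45 N breaks the catch.

How it is judged:
On the way, in this order (a step that is already met when the one before it is completed fails the run):
1. the drawer is fully home while the keeper bar is still open (value of joint drawer below 0.003 m and value of joint keeper above 0.5 rad), for 0.2 s.
2. the keeper bar is snapped into its detent with the drawer home (value of joint drawer below 0.003 m and value of joint keeper below 0.06 rad and value of joint pawl below 0.002 m), for 0.2 s.
At the end, for the whole second after the job is handed in: The drawer is within 3 mm of fully home, the keeper bar is below 0.06 rad with the pawl sprung out over its end (pushed back less than 2 mm), so snapped under the pawl, and at rest; tub, dish and roller handle are within 20 mm of where they started (all of step 2 and not (velocity of joint keeper above 0.05 rad/s) and distance of each of tub, dish, roller from where it was at the start of the episode below 0.02 m); the robot touches nothing.
It fails at once if the nearly shut keeper bar pressed or squeezed with more than 45 N (value of joint keeper below 0.12 rad and contact force between any of the fingers, the arm and tray above 45 N).
It fails at once if tub, dish or roller handle pushed more than 20 mm or tipped (distance of any of tub, dish, roller from where it was at the start of the episode above 0.02 m or angle between any of tub, dish, roller's own z axis and vertical above 0.35 rad).
It also fails if it takes over 69 s, if anything falls off the work surface, if the arm or the gripper's body presses on something with over 40 N, if the wrist force passes 120 N, or if a joint passes its speed limit or range.

## Working session

There is one attempt and no reset: what is moved stays moved. The work goes in short steps, Python scripts to look and compute and a tool call to move; the robot and the scene stay as the last step left them, time stands still between calls to the robot, and variables do not carry over. Pictures are saved under pics/ and viewed, and the job is handed in when it is done.

Besides the shell and the picture viewer there is one more tool, called after ">>>" by a JSON object that holds its "method" and its "body", one argument or row to a line. drive_tool: Moves the arm, as the interface text tells. Its arguments: {"type":"object","properties":{"plan":{"type":"array","items":{"type":"object","properties":{"rx":{"type":"number","minimum":-1,"maximum":1},"ry":{"type":"number","minimum":-1,"maximum":1},"rz":{"type":"number","minimum":-1,"maximum":1},"x":{"type":"number","minimum":-1,"maximum":1},"y":{"type":"number","minimum":-1,"maximum":1},"z":{"type":"number","minimum":-1,"maximum":1},"fingers":{"type":"number"}}}},"squeeze":{"type":"number"}},"required":["plan"]}

```bash
ls; mkdir -p pics
cat > h.py <<'E'
import numpy as np, cv2
from bench import monitor, viewer, workorder, nets, r
def snap(cam,name):
    c=viewer.camera(cam); cv2.imwrite(f'pics/{name}.png',c['color'][:,:,::-1]); return c
def cloud(c):
    K=np.array(c['camera_matrix']);D=np.array(c['D']);d=c['depth']
    h,w=d.shape;u,v=np.meshgrid(np.arange(w),np.arange(h))
    n=cv2.undistortPoints(np.stack([u,v],-1).reshape(-1,1,2).astype(float),K,D).reshape(h,w,2)
    P=np.dstack([n[...,0]*d,n[...,1]*d,d])
    R=np.array(c['rotation'])
    if R.size==4:
        from scipy.spatial.transform import Rotation as Ro; R=Ro.from_quat(R).as_matrix()
    return P@R.T+np.array(c['xyz'])
E
python3 - <<'E'
from h import *
s=monitor.read_state(); print(s, r.grip_depth)
for cam in ['scene','top','wrist']:
    c=snap(cam,cam+'0'); print(cam,c['xyz'],np.array(c['rotation']).round(3).tolist())
    for l in ['tray','drawer','drawer_front','keeper','keeper_hinge','keeper_tip','tub','dish','roller','pawl']:
        o=nets.find_in(l,cam); print(l,[(np.round(a['centre'],3).tolist(),round(a['confidence'],2)) for a in o[:2]])
E
```

```text
pics
{'time': 0.0, 'joint_positions': array([ 1.30543121,  0.33286118, -0.0647049 ,  1.46096061,  0.02161831,
        1.34990164, -0.08852005]), 'joint_vel': array([-0.00202351,  0.00104356,  0.00074751, -0.00041382, -0.00033418,
        0.00036191, -0.00091283]), 'joint_torque': array([-5.15917818e-04, -6.23266983e+01,  2.45539681e-02, -3.89898670e+01,
       -6.13698503e-02,  3.98388016e-02,  1.43570282e-04]), 'ee_pos': array([ 0.15016679, -0.60638559,  0.29145136]), 'eef_rot': array([ 9.92641317e-01,  1.21089639e-01, -1.28402206e-04, -7.05697906e-04]), 'ft_force': array([-0.27863429,  0.55827297, -0.28552718]), 'torque': array([ 0.04640345, -0.00542433,  0.02016812]), 'width': 0.08713921667127426} 0.051
scene [1.06882004 0.44688176 0.55957651] [0.354, 0.826, -0.404, -0.172]
tray [([0.626, 0.06, 0.005], 0.61)]
drawer [([0.604, -0.039, 0.056], 0.74)]
drawer_front [([0.605, -0.033, 0.063], 0.88)]
keeper [([0.554, 0.109, 0.107], 0.95), ([0.529, -0.112, 0.078], 0.34)]
keeper_hinge [([0.628, 0.065, 0.006], 0.92)]
keeper_tip [([0.547, 0.109, 0.11], 0.97)]
tub [([0.707, -0.146, 0.069], 0.82)]
dish [([0.72, 0.186, 0.024], 0.8)]
roller [([0.684, 0.094, 0.021], 0.78)]
pawl [([0.526, -0.111, 0.078], 0.62)]
top [0.52765868 0.01171639 0.89039719] [0.715, -0.698, 0.033, -0.031]
tray [([0.586, 0.016, 0.005], 0.96), ([0.691, -0.153, 0.073], 0.63)]
drawer [([0.589, -0.036, 0.059], 0.72)]
drawer_front [([0.587, -0.037, 0.057], 0.95)]
keeper [([0.546, 0.104, 0.1], 0.63)]
keeper_hinge [([0.586, 0.015, 0.004], 0.59)]
keeper_tip [([0.546, 0.101, 0.103], 0.57)]
tub [([0.69, -0.156, 0.073], 0.56)]
dish [([0.724, 0.185, 0.031], 0.83)]
roller [([0.676, 0.083, 0.027], 0.68)]
pawl [([0.522, -0.113, 0.083], 0.51)]
wrist [ 0.21840702 -0.59037097  0.38378328] [0.781, -0.611, -0.079, 0.102]
tray []
drawer []
drawer_front []
keeper []
keeper_hinge []
keeper_tip []
tub []
dish []
roller []
pawl []
```

View pics/scene0.png

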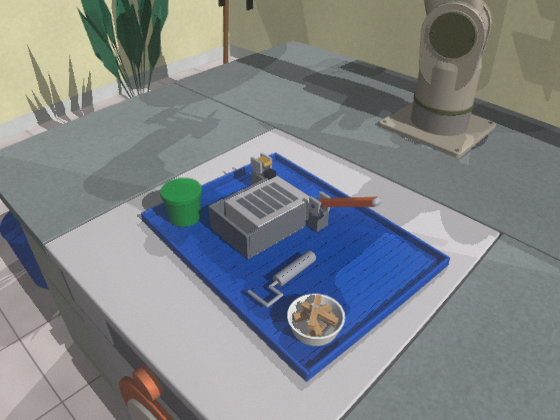

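View pics/top0.png

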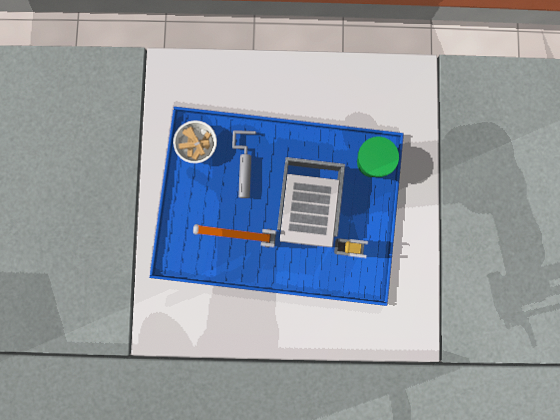

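```bash
cat >> h.py <<'E'
def tray_fit(c,P):
    hsv=cv2.cvtColor(c['color'],cv2.COLOR_RGB2HSV)
    m=(hsv[...,0]>105)&(hsv[...,0]<125)&(hsv[...,1]>150)&(c['depth']>0)
    return m
E
python3 - <<'E'
from h import *
for cam in ['top','scene']:
    c=viewer.camera(cam);P=cloud(c);m=tray_fit(c,P)
    m&=(P[...,2]<0.03)&(P[...,2]>-0.01)
    q=P[m];print(cam,len(q),np.percentile(q[:,2],[1,10,50,90,99]).round(4))
    (cx,cy),(w,h),a=cv2.minAreaRect(q[:,:2].astype(np.float32));print(cx,cy,w,h,a)
    rim=q[q[:,2]>0.013];(cx,cy),(w,h),a=cv2.minAreaRect(rim[:,:2].astype(np.float32));print(len(rim),cx,cy,w,h,a)
E
```

```text
top 30747 [0.0002 0.002  0.0044 0.0086 0.0189]
0.6047995090484619 0.024442479014396667 0.46358972787857056 0.33870479464530945 84.6835708618164
2410 0.6047139763832092 0.02209329605102539 0.45897090435028076 0.33869877457618713 84.64604949951172
scene 20893 [0.0029 0.0042 0.006  0.0117 0.0198]
0.6049676537513733 0.02308766543865204 0.4608686566352844 0.3406682014465332 84.51412200927734
1980 0.6049676537513733 0.02308766543865204 0.4608686566352844 0.3406682014465332 84.51412200927734
```

```bash
cat >> h.py <<'E'
YAW=np.deg2rad(-5.4); O=np.array([0.605,0.0228,0])
RT=np.array([[np.cos(YAW),-np.sin(YAW),0],[np.sin(YAW),np.cos(YAW),0],[0,0,1]])
def t2w(p): return RT@np.array(p)+O
def w2t(P): return (np.asarray(P)-O)@RT
E
python3 - <<'E'
from h import *
for cam in ['top','scene']:
    c=viewer.camera(cam);T=w2t(cloud(c))*1000;ok=c['depth']>0
    hsv=cv2.cvtColor(c['color'],cv2.COLOR_RGB2HSV)
    org=ok&(hsv[...,0]<12)&(hsv[...,1]>150)&(T[...,2]>40)&(abs(T[...,0])<150)&(abs(T[...,1])<250)
    q=T[org];print(cam,'orange',len(q),q.min(0).round(),q.max(0).round())
    # line fit y-z
    A=np.polyfit(q[:,1],q[:,2],1);print('slope',A,np.rad2deg(np.arctan(A[0])),'x med',np.median(q[:,0]), np.polyfit(q[:,1],q[:,0],1))
    k=nets.regions_of('keeper_tip',cam)
    if k: 
        q=T[k[0]['region']&ok];print('tip region',len(q),q.min(0).round(),q.max(0).round())
    # top of stall/drawer
    s=ok&(T[...,2]>52)&(T[...,2]<64)&(T[...,1]>-125)&(T[...,1]<0)&(T[...,0]>-125)&(T[...,0]<100)
    q=T[s];print('stall top',np.percentile(q,[0.5,99.5],axis=0).round(1).tolist(), np.median(q[:,2]))
    d=s&(T[...,1]>-95)&(T[...,1]<-25);q=T[d];print('drawer minx',np.percentile(q[:,0],[0,1,2,5]))
    p=ok&(T[...,2]>50)&(T[...,1]<-118)&(T[...,1]>-175)&(T[...,0]>-90)&(T[...,0]<-45)
    q=T[p];print('post',q.min(0).round(1),q.max(0).round(1))
    br=p&(hsv[...,0]>15)&(hsv[...,0]<30)&(hsv[...,1]>120);q=T[br];print('brass',len(q), q.min(0).round(1),q.max(0).round(1))
    y0,x0=np.where(org)[0].min(),np.where(org)[1].min()
    im=c['color'][:,:,::-1]; a,b=(210,160) if cam=='top' else (140,190)
    cv2.imwrite(f'pics/crop_{cam}.png',cv2.resize(im[a-10:a+110,b:b+230],None,fx=3.4,fy=3.4,interpolation=cv2.INTER_CUBIC))
E
```

```text
top orange 29 [-74.   6.  60.] [-61. 121. 132.]
slope [ 0.57510999 60.77673013] 29.90363768221587 x med -70.13630560907026 [ 8.46391480e-03 -6.85918798e+01]
tip region 593 [-74.   7.  63.] [-60. 133. 136.]
stall top [[-69.9, -121.0, 53.4], [85.9, -4.7, 61.7]] 57.7660616474287
drawer minx [-70.36999681 -69.13549141 -67.8048942  -63.9602525 ]
post [ -82.3 -169.7   50.4] [ -52.3 -120.3   81.4]
brass 157 [ -77.2 -158.4   71.1] [ -58.8 -130.3   81. ]
scene orange 57 [-70.  14.  70.] [-61. 124. 134.]
slope [ 0.5901674 61.6599409] 30.547719140273887 x med -65.00815951893405 [-1.87889116e-02 -6.36270611e+01]
tip region 564 [-167.  -31.    3.] [-58. 134. 137.]
stall top [[-71.6, -122.2, 52.1], [86.0, -3.8, 62.1]] 59.37750132783837
drawer minx [-71.61926643 -68.94598703 -67.05962247 -62.42393172]
post [ -84.7 -171.    51. ] [ -51.8 -118.5   80.9]
brass 71 [ -78.1 -154.8   72.6] [ -57.4 -129.4   80.6]
```

View pics/crop_top.png

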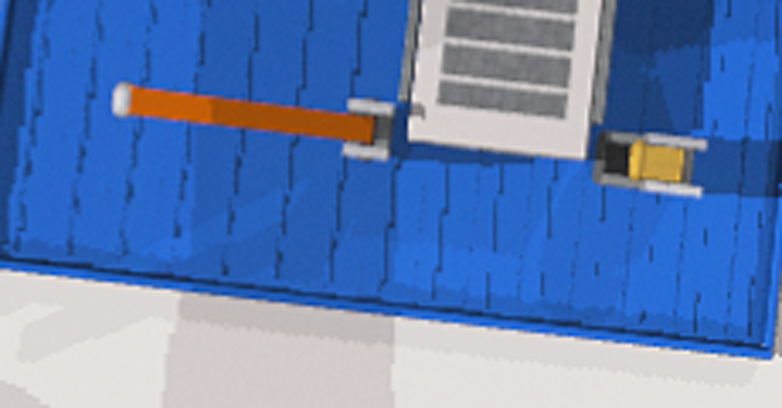

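View pics/crop_scene.png

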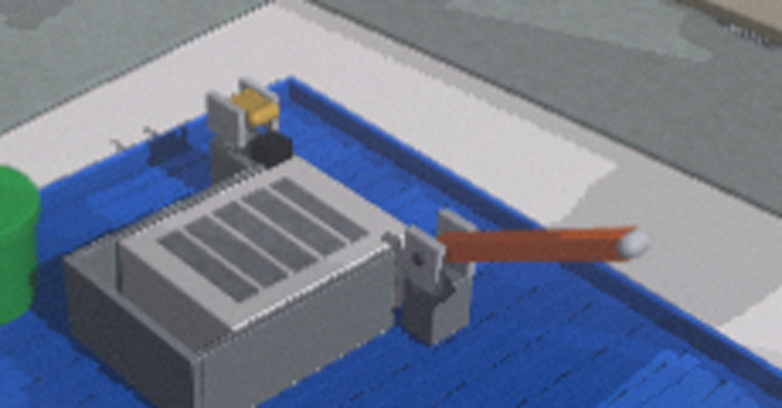

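```bash
cat >> h.py <<'E'
from scipy.spatial.transform import Rotation as Ro
def go(*pts):
    """tray-frame fingertip-centre targets (mm), printed as tool-frame shift from measured pose, and turn to tray alignment"""
    s=monitor.read_state(); R=Ro.from_quat(s['eef_rot'])
    G=Ro.from_matrix(np.array(RT)@np.diag([1,-1,-1.]))
    print('turn',((R.inv()*G).as_rotvec()/2/np.pi).round(4))
    for p in pts:
        t=t2w(np.array(p)/1000)+[0,0,0.07]
        print(p,'world',t.round(3),'shift',(R.inv().apply(t-s['ee_pos'])).round(4))
def st():
    s=monitor.read_state(); R=Ro.from_quat(s['eef_rot'])
    f=R.apply([0,0,0.07])+s['ee_pos']
    print('t',round(s['time'],2),'tip tray mm',(w2t(f)*1000).round(1),'F',s['ft_force'].round(1),'w',round(s['width'],4))
E
python3 -c "
from h import *
st();go((-95,-60,150),(-95,-60,35))"
```

```text
t 1.95 tip tray mm [-393.4 -669.5  222.3] F [-0.3 -0.9  0.1] w 0.0871
turn [ 0.     -0.      0.0537]
(-95, -60, 150) world [ 0.505 -0.028  0.22 ] shift [ 0.4832 -0.4765  0.0723]
(-95, -60, 35) world [ 0.505 -0.028  0.105] shift [ 0.4832 -0.4765  0.1873]
```

>>> {"method": "drive_tool", "body": {
  "plan": [
    {"x": 0.04,"y": -0.04,"z": 0.005,"rz": 0.0045,"fingers": 0},
    {"x": 0.08,"y": -0.079,"z": 0.012,"rz": 0.009,"fingers": 0},
    {"x": 0.12,"y": -0.119,"z": 0.018,"rz": 0.0135,"fingers": 0},
    {"x": 0.16,"y": -0.159,"z": 0.024,"rz": 0.018,"fingers": 0},
    {"x": 0.2,"y": -0.198,"z": 0.03,"rz": 0.0225,"fingers": 0},
    {"x": 0.24,"y": -0.238,"z": 0.036,"rz": 0.027,"fingers": 0},
    {"x": 0.28,"y": -0.278,"z": 0.042,"rz": 0.0315,"fingers": 0},
    {"x": 0.32,"y": -0.318,"z": 0.048,"rz": 0.036,"fingers": 0},
    {"x": 0.36,"y": -0.357,"z": 0.054,"rz": 0.0405,"fingers": 0},
    {"x": 0.4,"y": -0.397,"z": 0.06,"rz": 0.045,"fingers": 0},
    {"x": 0.44,"y": -0.437,"z": 0.066,"rz": 0.0495,"fingers": 0},
    {"x": 0.483,"y": -0.4765,"z": 0.072,"rz": 0.0537,"fingers": 0}
  ]
}}

```text
validation failed for argument at $.pl...
```

```bash
python3 -c "
from h import *
st();go((-95,-60,150),(-95,-60,35))"
```

```text
t 1.95 tip tray mm [-393.4 -669.5  222.3] F [-0.3 -0.9  0.1] w 0.0871
turn [ 0.     -0.      0.0537]
(-95, -60, 150) world [ 0.505 -0.028  0.22 ] shift [ 0.4832 -0.4765  0.0723]
(-95, -60, 35) world [ 0.505 -0.028  0.105] shift [ 0.4832 -0.4765  0.1873]
```

>>> {"method": "drive_tool", "body": {
  "plan": [
    {"rx": 0.0,"ry": 0.0,"rz": 0.0045,"x": 0.04,"y": -0.04,"z": 0.005,"fingers": 0.0}
  ]
}}

```text
time: 2.08
ee_pos: [0.1771, -0.5598, 0.2867]
eef_rot: [0.995, 0.104, -0.001, 0.0]
ft_force: [0.9, 0.4, -0.2]
width: 0.0831
```

```bash
python3 -c "
from h import *
st();go((-95,-60,150),(-95,-60,35))"
```

```text
t 2.08 tip tray mm [-371.3 -620.4  216.7] F [ 0.9  0.4 -0.2] w 0.0831
turn [0.0001 0.0002 0.0482]
(-95, -60, 150) world [ 0.505 -0.028  0.22 ] shift [ 0.4307 -0.4526  0.0659]
(-95, -60, 35) world [ 0.505 -0.028  0.105] shift [ 0.4308 -0.4527  0.1809]
```

>>> {"method": "drive_tool", "body": {
  "plan": [
    {"rx": 0.0,"ry": 0.0,"rz": 0.048,"x": 0.431,"y": -0.453,"z": 0.066,"fingers": 0.0},
    {"rx": 0.0,"ry": 0.0,"rz": 0.048,"x": 0.431,"y": -0.453,"z": 0.066,"fingers": 0.0},
    {"rx": 0.0,"ry": 0.0,"rz": 0.048,"x": 0.431,"y": -0.453,"z": 0.066,"fingers": 0.0},
    {"rx": 0.0,"ry": 0.0,"rz": 0.048,"x": 0.431,"y": -0.453,"z": 0.066,"fingers": 0.0},
    {"rx": 0.0,"ry": 0.0,"rz": 0.048,"x": 0.431,"y": -0.453,"z": 0.066,"fingers": 0.0},
    {"rx": 0.0,"ry": 0.0,"rz": 0.048,"x": 0.431,"y": -0.453,"z": 0.066,"fingers": 0.0},
    {"rx": 0.0,"ry": 0.0,"rz": 0.048,"x": 0.431,"y": -0.453,"z": 0.066,"fingers": 0.0},
    {"rx": 0.0,"ry": 0.0,"rz": 0.048,"x": 0.431,"y": -0.453,"z": 0.066,"fingers": 0.0},
    {"rx": 0.0,"ry": 0.0,"rz": 0.048,"x": 0.431,"y": -0.453,"z": 0.066,"fingers": 0.0},
    {"rx": 0.0,"ry": 0.0,"rz": 0.048,"x": 0.431,"y": -0.453,"z": 0.066,"fingers": 0.0},
    {"rx": 0.0,"ry": 0.0,"rz": 0.048,"x": 0.431,"y": -0.453,"z": 0.066,"fingers": 0.0},
    {"rx": 0.0,"ry": 0.0,"rz": 0.048,"x": 0.431,"y": -0.453,"z": 0.066,"fingers": 0.0}
  ]
}}

```text
time: 3.58
ee_pos: [0.5041, -0.024, 0.2211]
eef_rot: [0.999, -0.043, -0.0, 0.0]
ft_force: [-0.4, -1.3, 0.7]
width: 0.0002
```

```bash
python3 -c "
from h import *
st();go((-95,-60,150),(-95,-60,35))"
```

```text
t 3.58 tip tray mm [-96.1 -56.1 151.1] F [-0.4 -1.3  0.7] w 0.0002
turn [0.     0.0001 0.0012]
(-95, -60, 150) world [ 0.505 -0.028  0.22 ] shift [0.001  0.0039 0.0011]
(-95, -60, 35) world [ 0.505 -0.028  0.105] shift [0.0011 0.0039 0.1161]
```

Descend in front of the drawer, then look.

>>> {"method": "drive_tool", "body": {
  "plan": [
    {"rx": 0.0,"ry": 0.0,"rz": 0.001,"x": 0.0,"y": 0.004,"z": 0.04,"fingers": 0.0},
    {"rx": 0.0,"ry": 0.0,"rz": 0.001,"x": 0.0,"y": 0.004,"z": 0.08,"fingers": 0.0},
    {"rx": 0.0,"ry": 0.0,"rz": 0.001,"x": 0.0,"y": 0.004,"z": 0.115,"fingers": 0.0},
    {"rx": 0.0,"ry": 0.0,"rz": 0.001,"x": 0.0,"y": 0.004,"z": 0.115,"fingers": 0.0}
  ]
}}

```text
time: 4.08
ee_pos: [0.5019, -0.0295, 0.1045]
eef_rot: [0.999, -0.048, -0.002, 0.0]
ft_force: [0.1, 1.2, 0.7]
width: 0.0003
```

```bash
python3 -c "
from h import *
st();go((-59.5,-60,35)); c=snap('scene','s1'); c=snap('top','t1');c=snap('wrist','w1')
a=cv2.imread('pics/s1.png')[120:330,100:450];b=cv2.imread('pics/t1.png')[120:330,150:450];cv2.imwrite('pics/m1.png',np.hstack([a,b]))"
```

```text
t 4.08 tip tray mm [-98.  -61.9  34.5] F [0.1 1.2 0.7] w 0.0003
turn [ 0.0001  0.0007 -0.0002]
(-59.5, -60, 35) world [ 0.54  -0.031  0.105] shift [ 0.0382 -0.0019 -0.0006]
```

View pics/m1.png

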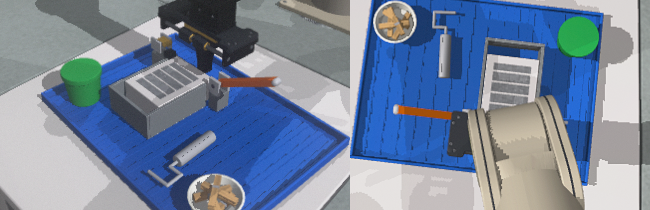

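View pics/w1.png

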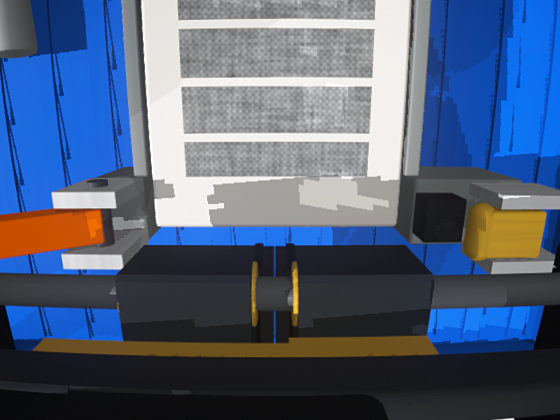

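>>> {"method": "drive_tool", "body": {
  "plan": [
    {"rx": 0.0,"ry": 0.0,"rz": 0.0,"x": 0.008,"y": -0.002,"z": 0.0,"fingers": 0.0},
    {"rx": 0.0,"ry": 0.0,"rz": 0.0,"x": 0.014,"y": -0.002,"z": 0.0,"fingers": 0.0},
    {"rx": 0.0,"ry": 0.0,"rz": 0.0,"x": 0.02,"y": -0.002,"z": 0.0,"fingers": 0.0},
    {"rx": 0.0,"ry": 0.0,"rz": 0.0,"x": 0.025,"y": -0.002,"z": 0.0,"fingers": 0.0},
    {"rx": 0.0,"ry": 0.0,"rz": 0.0,"x": 0.029,"y": -0.002,"z": 0.0,"fingers": 0.0},
    {"rx": 0.0,"ry": 0.0,"rz": 0.0,"x": 0.032,"y": -0.002,"z": 0.0,"fingers": 0.0},
    {"rx": 0.0,"ry": 0.0,"rz": 0.0,"x": 0.034,"y": -0.002,"z": 0.0,"fingers": 0.0},
    {"rx": 0.0,"ry": 0.0,"rz": 0.0,"x": 0.034,"y": -0.002,"z": 0.0,"fingers": 0.0}
  ]
}}

```text
time: 5.22
ee_pos: [0.5381, -0.0291, 0.1062]
eef_rot: [0.999, -0.047, 0.0, 0.0]
ft_force: [0.4, 0.7, 0.7]
width: 0.0002
```

```bash
python3 -c "
from h import *
st()"
```

```text
t 5.22 tip tray mm [-61.7 -57.9  36.2] F [0.4 0.7 0.7] w 0.0002
```

>>> {"method": "drive_tool", "body": {
  "plan": [
    {"rx": 0.0,"ry": 0.0,"rz": 0.0,"x": 0.001,"y": 0.0,"z": 0.0,"fingers": 0.0},
    {"rx": 0.0,"ry": 0.0,"rz": 0.0,"x": 0.002,"y": 0.0,"z": 0.0,"fingers": 0.0}
  ]
}}

```text
time: 5.48
ee_pos: [0.5393, -0.0291, 0.1062]
eef_rot: [0.999, -0.047, -0.001, 0.0]
ft_force: [-8.8, 1.7, 6.3]
width: 0.0003
```

```bash
python3 -c "
from h import *
st(); c=snap('wrist','w2')"
```

```text
t 5.47 tip tray mm [-60.7 -57.9  36.2] F [-8.8  1.7  6.3] w 0.0003
```

View pics/w2.png

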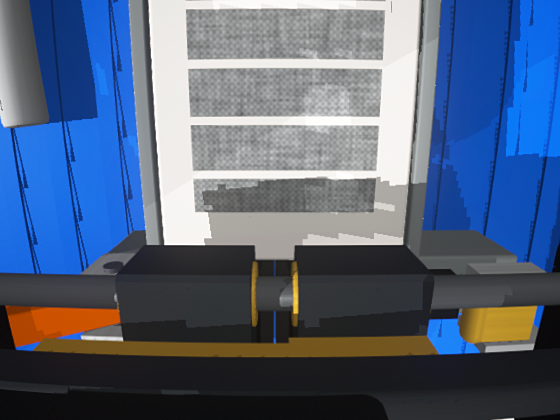

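>>> {"method": "drive_tool", "body": {
  "plan": [
    {"rx": 0.0,"ry": 0.0,"rz": 0.0,"x": 0.001,"y": 0.0,"z": 0.0,"fingers": 0.0},
    {"rx": 0.0,"ry": 0.0,"rz": 0.0,"x": 0.001,"y": 0.0,"z": 0.0,"fingers": 0.0}
  ]
}}

```text
time: 5.78
ee_pos: [0.5394, -0.0291, 0.1061]
eef_rot: [0.999, -0.047, -0.002, 0.0]
ft_force: [-10.4, 1.5, 8.8]
width: 0.0005
```

```bash
python3 -c "
from h import *
st()"
```

```text
t 5.78 tip tray mm [-60.7 -57.9  36.1] F [-10.4   1.5   8.8] w 0.0005
```

>>> {"method": "drive_tool", "body": {
  "plan": [
    {"rx": 0.0,"ry": 0.0,"rz": 0.0,"x": -0.015,"y": 0.0,"z": 0.0,"fingers": 0.0},
    {"rx": 0.0,"ry": 0.0,"rz": 0.0,"x": -0.045,"y": 0.0,"z": 0.0,"fingers": 0.0},
    {"rx": 0.0,"ry": 0.0,"rz": 0.0,"x": -0.06,"y": 0.0,"z": -0.05,"fingers": 0.0},
    {"rx": 0.0,"ry": 0.0,"rz": 0.0,"x": -0.06,"y": 0.0,"z": -0.1,"fingers": 0.0},
    {"rx": 0.0,"ry": 0.0,"rz": 0.0,"x": -0.06,"y": 0.0,"z": -0.13,"fingers": 0.0},
    {"rx": 0.0,"ry": 0.0,"rz": 0.0,"x": -0.06,"y": 0.0,"z": -0.13,"fingers": 0.0}
  ]
}}

```text
time: 6.52
ee_pos: [0.4825, -0.0238, 0.2388]
eef_rot: [0.999, -0.047, 0.003, 0.001]
ft_force: [0.1, 0.6, 0.1]
width: 0.0003
```

```bash
python3 -c "
from h import *
st()
for cam in ['scene','wrist']:
    c=snap(cam,cam+'3');T=w2t(cloud(c))*1000;ok=c['depth']>0
    s=ok&(T[...,2]>52)&(T[...,2]<64)&(T[...,1]>-90)&(T[...,1]<-25)&(T[...,0]>-125)&(T[...,0]<100)
    q=T[s];print(cam,'drawer minx',np.percentile(q[:,0],[0,1,2,5]))
    s=ok&(T[...,2]>52)&(T[...,2]<64)&(((T[...,1]>-115)&(T[...,1]<-111))|((T[...,1]>-9)&(T[...,1]<-5)))&(T[...,0]>-125)&(T[...,0]<100)
    q=T[s];print(cam,'stall minx',np.percentile(q[:,0],[0,1,2,5]))
go((-68,155,200),(-68,155,105))
"
```

```text
t 6.53 tip tray mm [-117.2  -58.   168.8] F [0.1 0.6 0.1] w 0.0003
scene drawer minx [-50.89665882 -48.11910192 -46.35353417 -41.84342019]
scene stall minx [-50.85487164 -47.7012178  -46.13418896 -41.03403052]
wrist drawer minx [-49.16006289 -48.45053184 -47.74304385 -45.58017152]
wrist stall minx [-48.92536616 -48.20738451 -47.50823063 -45.40093952]
turn [ 0.0001 -0.0001  0.0001]
(-68, 155, 200) world [0.552 0.184 0.27 ] shift [ 0.0511 -0.2131 -0.034 ]
(-68, 155, 105) world [0.552 0.184 0.175] shift [ 0.051  -0.2131  0.061 ]
```

View pics/wrist3.png

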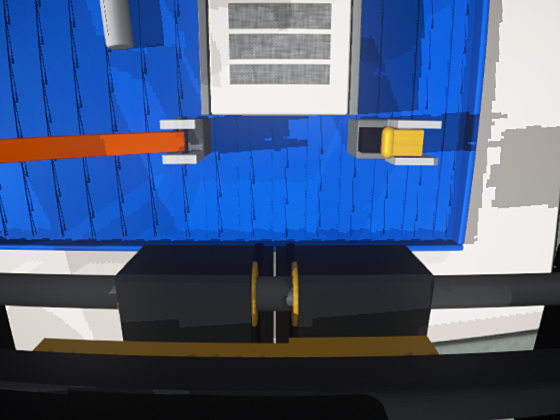

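>>> {"method": "drive_tool", "body": {
  "plan": [
    {"rx": 0.0,"ry": 0.0,"rz": 0.0,"x": 0.0,"y": -0.06,"z": -0.01,"fingers": 0.0},
    {"rx": 0.0,"ry": 0.0,"rz": 0.0,"x": 0.0,"y": -0.12,"z": -0.01,"fingers": 0.0},
    {"rx": 0.0,"ry": 0.0,"rz": 0.0,"x": 0.02,"y": -0.18,"z": -0.01,"fingers": 0.0},
    {"rx": 0.0,"ry": 0.0,"rz": 0.0,"x": 0.05,"y": -0.225,"z": -0.01,"fingers": 0.0},
    {"rx": 0.0,"ry": 0.0,"rz": 0.0,"x": 0.05,"y": -0.225,"z": 0.03,"fingers": 0.0},
    {"rx": 0.0,"ry": 0.0,"rz": 0.0,"x": 0.05,"y": -0.225,"z": 0.064,"fingers": 0.0},
    {"rx": 0.0,"ry": 0.0,"rz": 0.0,"x": 0.05,"y": -0.225,"z": 0.064,"fingers": 0.0}
  ]
}}

```text
time: 7.5
ee_pos: [0.5501, 0.195, 0.1687]
eef_rot: [0.999, -0.046, -0.003, 0.001]
ft_force: [-0.1, -0.6, -0.9]
width: 0.0004
```

```bash
python3 -c "
from h import *
st(); snap('scene','s4')
go((-68,165,105))
"
```

```text
t 7.5 tip tray mm [-71.3 166.1  98.7] F [-0.1 -0.6 -0.9] w 0.0004
turn [0.0001 0.0005 0.0002]
(-68, 165, 105) world [0.553 0.193 0.175] shift [ 0.0019  0.0018 -0.004 ]
```

View pics/s4.png

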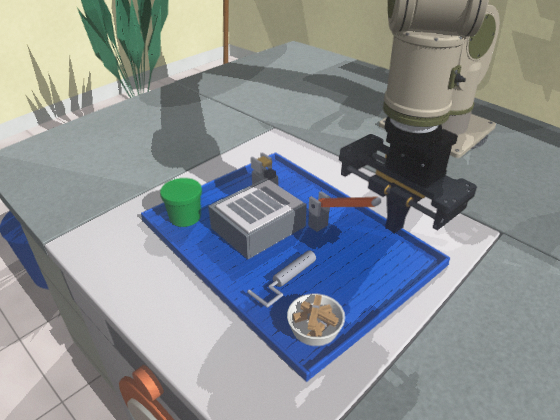

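>>> {"method": "drive_tool", "body": {
  "plan": [
    {"rx": 0.0,"ry": 0.0,"rz": 0.0,"x": 0.003,"y": 0.014,"z": -0.002,"fingers": 0.0},
    {"rx": 0.0,"ry": 0.0,"rz": 0.0,"x": 0.003,"y": 0.026,"z": -0.011,"fingers": 0.0},
    {"rx": 0.0,"ry": 0.0,"rz": 0.0,"x": 0.003,"y": 0.0375,"z": -0.021,"fingers": 0.0},
    {"rx": 0.0,"ry": 0.0,"rz": 0.0,"x": 0.003,"y": 0.052,"z": -0.032,"fingers": 0.0},
    {"rx": 0.0,"ry": 0.0,"rz": 0.0,"x": 0.003,"y": 0.066,"z": -0.041,"fingers": 0.0},
    {"rx": 0.0,"ry": 0.0,"rz": 0.0,"x": 0.003,"y": 0.082,"z": -0.046,"fingers": 0.0},
    {"rx": 0.0,"ry": 0.0,"rz": 0.0,"x": 0.003,"y": 0.099,"z": -0.051,"fingers": 0.0},
    {"rx": 0.0,"ry": 0.0,"rz": 0.0,"x": 0.003,"y": 0.099,"z": -0.051,"fingers": 0.0}
  ]
}}

```text
time: 8.55
ee_pos: [0.5465, 0.0951, 0.2257]
eef_rot: [0.999, -0.048, 0.002, 0.0]
ft_force: [0.6, 0.1, 0.5]
width: 0.0003
```

```bash
python3 -c "
from h import *
st(); snap('scene','s5')
"
```

```text
t 8.55 tip tray mm [-64.7  66.4 155.7] F [0.6 0.1 0.5] w 0.0003
```

View pics/s5.png

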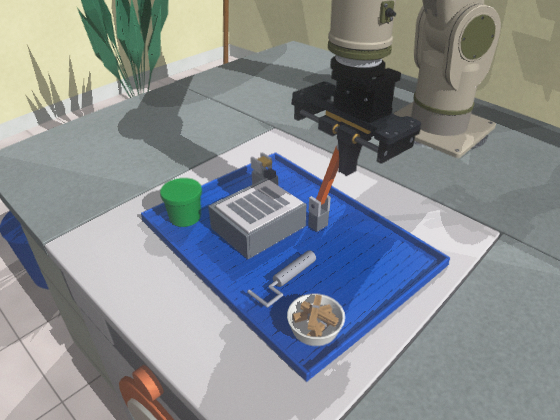

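>>> {"method": "drive_tool", "body": {
  "plan": [
    {"rx": 0.0,"ry": 0.0,"rz": 0.0,"x": -0.003,"y": 0.018,"z": 0.0,"fingers": 0.0},
    {"rx": 0.0,"ry": 0.0,"rz": 0.0,"x": -0.003,"y": 0.035,"z": 0.001,"fingers": 0.0},
    {"rx": 0.0,"ry": 0.0,"rz": 0.0,"x": -0.003,"y": 0.048,"z": 0.002,"fingers": 0.0},
    {"rx": 0.0,"ry": 0.0,"rz": 0.0,"x": -0.003,"y": 0.06,"z": 0.003,"fingers": 0.0},
    {"rx": 0.0,"ry": 0.0,"rz": 0.0,"x": -0.003,"y": 0.072,"z": 0.006,"fingers": 0.0},
    {"rx": 0.0,"ry": 0.0,"rz": 0.0,"x": -0.003,"y": 0.083,"z": 0.011,"fingers": 0.0},
    {"rx": 0.0,"ry": 0.0,"rz": 0.0,"x": -0.003,"y": 0.094,"z": 0.018,"fingers": 0.0},
    {"rx": 0.0,"ry": 0.0,"rz": 0.0,"x": -0.003,"y": 0.104,"z": 0.025,"fingers": 0.0},
    {"rx": 0.0,"ry": 0.0,"rz": 0.0,"x": -0.003,"y": 0.104,"z": 0.025,"fingers": 0.0}
  ]
}}

```text
time: 9.72
ee_pos: [0.5324, -0.0076, 0.1972]
eef_rot: [0.999, -0.047, -0.001, 0.0]
ft_force: [0.6, -0.1, 0.4]
width: 0.0007
```

```bash
python3 -c "
from h import *
st(); snap('scene','s6')
"
```

```text
t 9.72 tip tray mm [-69.5 -37.1 127.2] F [ 0.6 -0.1  0.4] w 0.0007
```

View pics/s6.png

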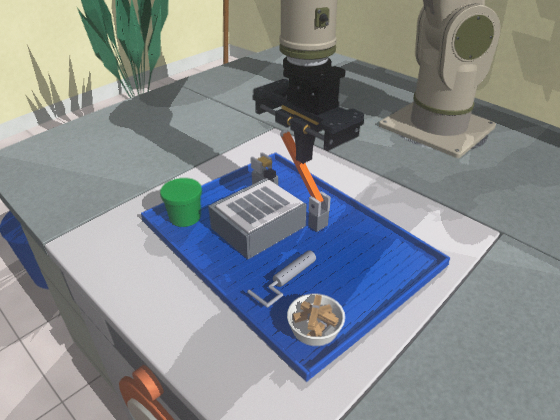

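>>> {"method": "drive_tool", "body": {
  "plan": [
    {"rx": 0.0,"ry": 0.0,"rz": 0.0,"x": 0.001,"y": 0.009,"z": 0.007,"fingers": 0.0},
    {"rx": 0.0,"ry": 0.0,"rz": 0.0,"x": 0.001,"y": 0.018,"z": 0.014,"fingers": 0.0},
    {"rx": 0.0,"ry": 0.0,"rz": 0.0,"x": 0.001,"y": 0.028,"z": 0.021,"fingers": 0.0},
    {"rx": 0.0,"ry": 0.0,"rz": 0.0,"x": 0.001,"y": 0.039,"z": 0.029,"fingers": 0.0},
    {"rx": 0.0,"ry": 0.0,"rz": 0.0,"x": 0.001,"y": 0.039,"z": 0.029,"fingers": 0.0}
  ]
}}

```text
time: 10.4
ee_pos: [0.5298, -0.0469, 0.1684]
eef_rot: [0.999, -0.048, -0.001, 0.0]
ft_force: [0.1, 0.4, 0.1]
width: 0.0
```

```bash
python3 -c "
from h import *
st(); c=snap('scene','s7')
T=w2t(cloud(c))*1000;ok=c['depth']>0
hsv=cv2.cvtColor(c['color'],cv2.COLOR_RGB2HSV)
o=ok&(hsv[...,0]<12)&(hsv[...,1]>150)&(T[...,2]>40)&(abs(T[...,0])<150)&(abs(T[...,1])<250)
q=T[o];print(len(q),np.polyfit(q[:,1],q[:,2],1),q.min(0),q.max(0))
cv2.imwrite('pics/s7c.png',cv2.resize(cv2.imread('pics/s7.png')[100:260,180:400],None,fx=3.4,fy=3.4))
"
```

```text
t 10.4 tip tray mm [-68.5 -76.5  98.4] F [0.1 0.4 0.1] w 0.0
197 [-0.3288704  69.22615721] [ -75.72984377 -117.12269193   64.09911209] [-59.74345851  10.87180256 110.10305044]
```

View pics/s7c.png

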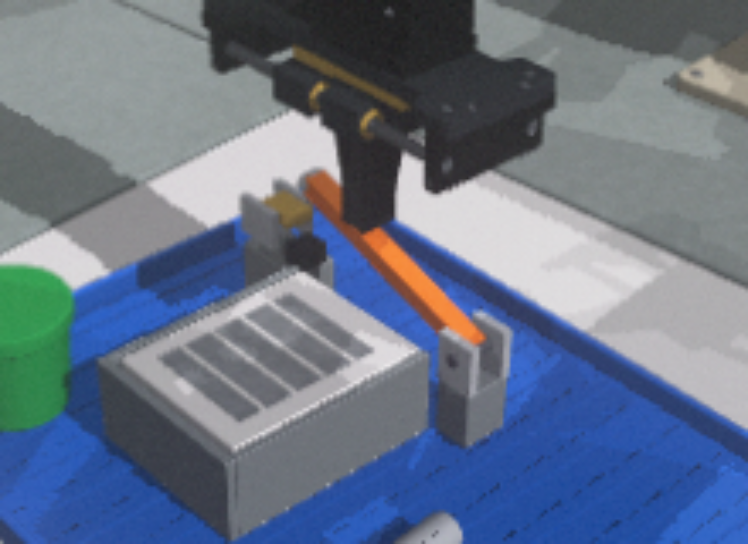

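>>> {"method": "drive_tool", "body": {
  "plan": [
    {"rx": 0.0,"ry": 0.0,"rz": 0.0,"x": 0.0,"y": 0.0,"z": -0.015,"fingers": 0.0},
    {"rx": 0.0,"ry": 0.0,"rz": 0.0,"x": 0.0,"y": 0.02,"z": -0.014,"fingers": 0.0},
    {"rx": 0.0,"ry": 0.0,"rz": 0.0,"x": 0.0,"y": 0.02,"z": -0.01,"fingers": 0.0},
    {"rx": 0.0,"ry": 0.0,"rz": 0.0,"x": 0.0,"y": 0.02,"z": -0.005,"fingers": 0.0},
    {"rx": 0.0,"ry": 0.0,"rz": 0.0,"x": 0.0,"y": 0.02,"z": 0.0,"fingers": 0.0},
    {"rx": 0.0,"ry": 0.0,"rz": 0.0,"x": 0.0,"y": 0.02,"z": 0.003,"fingers": 0.0},
    {"rx": 0.0,"ry": 0.0,"rz": 0.0,"x": 0.0,"y": 0.02,"z": 0.006,"fingers": 0.0},
    {"rx": 0.0,"ry": 0.0,"rz": 0.0,"x": 0.0,"y": 0.02,"z": 0.006,"fingers": 0.0}
  ]
}}

```text
time: 11.45
ee_pos: [0.5284, -0.0652, 0.163]
eef_rot: [0.999, -0.047, -0.0, -0.0]
ft_force: [-0.2, -0.4, 0.3]
width: 0.0003
```

```bash
cat > k.py <<'E'
from h import *
import sys
st(); c=snap('scene',sys.argv[1])
T=w2t(cloud(c))*1000;ok=c['depth']>0
hsv=cv2.cvtColor(c['color'],cv2.COLOR_RGB2HSV)
o=ok&(hsv[...,0]<12)&(hsv[...,1]>150)&(T[...,2]>40)&(abs(T[...,0])<150)&(abs(T[...,1])<250)
q=T[o];print(len(q),np.polyfit(q[:,1],q[:,2],1))
cv2.imwrite(f'pics/{sys.argv[1]}c.png',cv2.resize(cv2.imread(f'pics/{sys.argv[1]}.png')[100:260,180:400],None,fx=3.4,fy=3.4))
E
python3 k.py s8
```

```text
t 11.45 tip tray mm [-68.  -94.8  93. ] F [-0.2 -0.4  0.3] w 0.0003
148 [-0.22730576 68.54565345]
```

View pics/s8c.png

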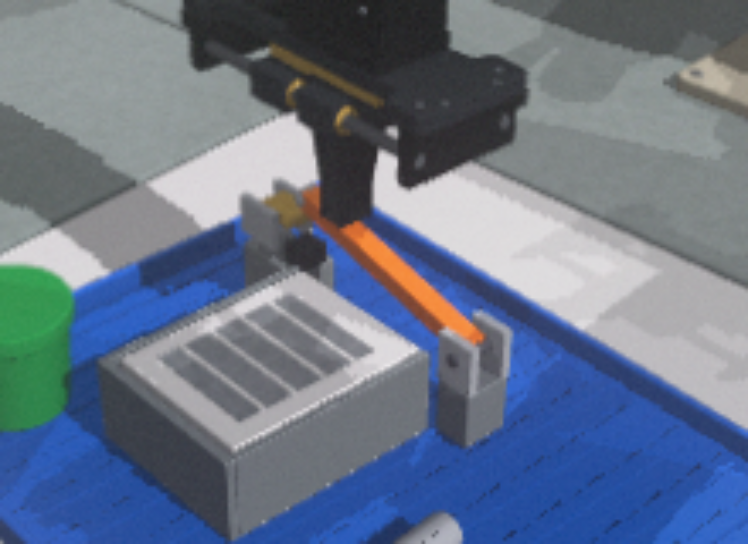

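>>> {"method": "drive_tool", "body": {
  "plan": [
    {"rx": 0.0,"ry": 0.0,"rz": 0.0,"x": 0.0,"y": 0.0,"z": 0.001,"fingers": 0.0},
    {"rx": 0.0,"ry": 0.0,"rz": 0.0,"x": 0.0,"y": 0.0,"z": 0.002,"fingers": 0.0},
    {"rx": 0.0,"ry": 0.0,"rz": 0.0,"x": 0.0,"y": 0.0,"z": 0.003,"fingers": 0.0},
    {"rx": 0.0,"ry": 0.0,"rz": 0.0,"x": 0.0,"y": 0.0,"z": 0.004,"fingers": 0.0},
    {"rx": 0.0,"ry": 0.0,"rz": 0.0,"x": 0.0,"y": 0.0,"z": 0.005,"fingers": 0.0}
  ]
}}

```text
time: 12.12
ee_pos: [0.5285, -0.0654, 0.1582]
eef_rot: [0.999, -0.047, 0.0, 0.0]
ft_force: [0.7, 0.7, 0.0]
width: 0.0004
```

>>> {"method": "drive_tool", "body": {
  "plan": [
    {"rx": 0.0,"ry": 0.0,"rz": 0.0,"x": 0.0,"y": 0.0,"z": 0.001,"fingers": 0.0},
    {"rx": 0.0,"ry": 0.0,"rz": 0.0,"x": 0.0,"y": 0.0,"z": 0.002,"fingers": 0.0}
  ]
}}

```text
time: 12.38
ee_pos: [0.5284, -0.0653, 0.1562]
eef_rot: [0.999, -0.047, 0.0, 0.0]
ft_force: [0.2, -0.3, 0.9]
width: 0.0005
```

```bash
python3 k.py s9
```

```text
t 12.38 tip tray mm [-67.9 -94.9  86.2] F [ 0.2 -0.3  0.9] w 0.0005
159 [-0.15722359 68.64640854]
```

>>> {"method": "drive_tool", "body": {
  "plan": [
    {"rx": 0.0,"ry": 0.0,"rz": 0.0,"x": 0.0,"y": 0.0,"z": 0.001,"fingers": 0.0},
    {"rx": 0.0,"ry": 0.0,"rz": 0.0,"x": 0.0,"y": 0.0,"z": 0.002,"fingers": 0.0}
  ]
}}

```text
time: 12.68
ee_pos: [0.5285, -0.0653, 0.1542]
eef_rot: [0.999, -0.047, 0.0, 0.0]
ft_force: [-0.3, -0.0, 0.9]
width: 0.0005
```

>>> {"method": "drive_tool", "body": {
  "plan": [
    {"rx": 0.0,"ry": 0.0,"rz": 0.0,"x": 0.0,"y": 0.0,"z": 0.001,"fingers": 0.0},
    {"rx": 0.0,"ry": 0.0,"rz": 0.0,"x": 0.0,"y": 0.0,"z": 0.002,"fingers": 0.0}
  ]
}}

```text
time: 12.92
ee_pos: [0.5284, -0.0653, 0.1522]
eef_rot: [0.999, -0.047, 0.0, 0.0]
ft_force: [0.4, -0.7, 0.5]
width: 0.0004
```

>>> {"method": "drive_tool", "body": {
  "plan": [
    {"rx": 0.0,"ry": 0.0,"rz": 0.0,"x": 0.0,"y": 0.0,"z": 0.001,"fingers": 0.0},
    {"rx": 0.0,"ry": 0.0,"rz": 0.0,"x": 0.0,"y": 0.0,"z": 0.001,"fingers": 0.0}
  ]
}}

```text
time: 13.18
ee_pos: [0.5285, -0.0654, 0.1515]
eef_rot: [0.999, -0.047, 0.0, 0.0]
ft_force: [-1.5, -0.7, 3.4]
width: 0.0002
```

>>> {"method": "drive_tool", "body": {
  "plan": [
    {"rx": 0.0,"ry": 0.0,"rz": 0.0,"x": 0.0,"y": 0.0,"z": 0.001,"fingers": 0.0},
    {"rx": 0.0,"ry": 0.0,"rz": 0.0,"x": 0.0,"y": 0.0,"z": 0.001,"fingers": 0.0}
  ]
}}

```text
time: 13.42
ee_pos: [0.5286, -0.0655, 0.1507]
eef_rot: [0.999, -0.047, 0.0, 0.0]
ft_force: [-2.1, -1.0, 8.0]
width: 0.0003
```

>>> {"method": "drive_tool", "body": {
  "plan": [
    {"rx": 0.0,"ry": 0.0,"rz": 0.0,"x": 0.0,"y": 0.0,"z": 0.001,"fingers": 0.0},
    {"rx": 0.0,"ry": 0.0,"rz": 0.0,"x": 0.0,"y": 0.0,"z": 0.001,"fingers": 0.0}
  ]
}}

```text
time: 13.68
ee_pos: [0.5286, -0.0656, 0.1498]
eef_rot: [0.999, -0.047, 0.0, 0.0]
ft_force: [-3.2, -2.3, 9.3]
width: 0.0008
```

>>> {"method": "drive_tool", "body": {
  "plan": [
    {"rx": 0.0,"ry": 0.0,"rz": 0.0,"x": 0.0,"y": 0.0,"z": 0.001,"fingers": 0.0},
    {"rx": 0.0,"ry": 0.0,"rz": 0.0,"x": 0.0,"y": 0.0,"z": 0.001,"fingers": 0.0}
  ]
}}

```text
time: 13.92
ee_pos: [0.5286, -0.0658, 0.1489]
eef_rot: [0.999, -0.047, 0.0, 0.001]
ft_force: [-4.0, -2.3, 8.5]
width: 0.0002
```

>>> {"method": "drive_tool", "body": {
  "plan": [
    {"rx": 0.0,"ry": 0.0,"rz": 0.0,"x": 0.0,"y": 0.0,"z": 0.001,"fingers": 0.0},
    {"rx": 0.0,"ry": 0.0,"rz": 0.0,"x": 0.0,"y": 0.0,"z": 0.001,"fingers": 0.0}
  ]
}}

```text
time: 14.18
ee_pos: [0.5286, -0.0659, 0.148]
eef_rot: [0.999, -0.047, 0.0, 0.001]
ft_force: [-4.2, -2.0, 9.9]
width: 0.0003
```

>>> {"method": "drive_tool", "body": {
  "plan": [
    {"rx": 0.0,"ry": 0.0,"rz": 0.0,"x": 0.0,"y": 0.0,"z": 0.001,"fingers": 0.0},
    {"rx": 0.0,"ry": 0.0,"rz": 0.0,"x": 0.0,"y": 0.0,"z": 0.001,"fingers": 0.0}
  ]
}}

```text
time: 14.42
ee_pos: [0.5285, -0.0661, 0.1468]
eef_rot: [0.999, -0.047, 0.0, 0.001]
ft_force: [-3.0, -2.9, 7.4]
width: 0.0006
```

```bash
python3 k.py s10
```

```text
t 14.43 tip tray mm [-67.8 -95.8  76.8] F [-3.  -2.9  7.4] w 0.0006
187 [-0.07263615 67.4949645 ]
```

View pics/s10c.png

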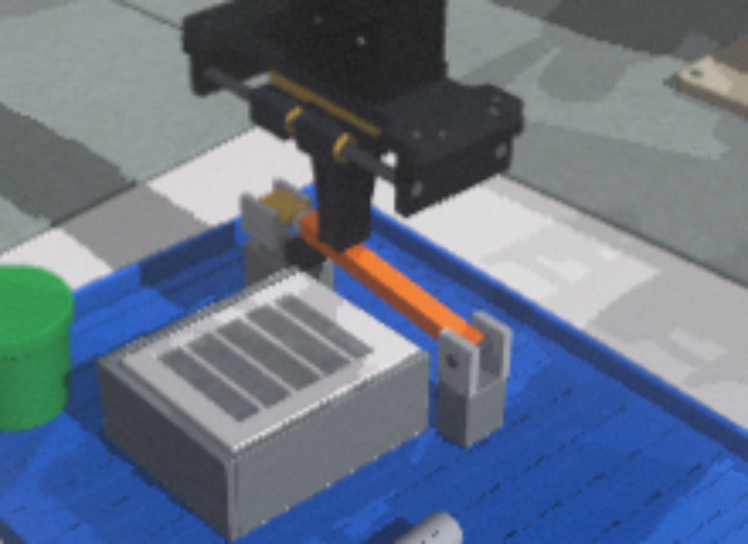

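>>> {"method": "drive_tool", "body": {
  "plan": [
    {"rx": 0.0,"ry": 0.0,"rz": 0.0,"x": 0.0,"y": 0.0,"z": 0.001,"fingers": 0.0},
    {"rx": 0.0,"ry": 0.0,"rz": 0.0,"x": 0.0,"y": 0.0,"z": 0.001,"fingers": 0.0}
  ]
}}

```text
time: 14.72
ee_pos: [0.5285, -0.0662, 0.1456]
eef_rot: [0.999, -0.047, 0.0, 0.001]
ft_force: [-2.5, -3.5, 5.0]
width: 0.0001
```

>>> {"method": "drive_tool", "body": {
  "plan": [
    {"rx": 0.0,"ry": 0.0,"rz": 0.0,"x": 0.0,"y": 0.0,"z": 0.001,"fingers": 0.0},
    {"rx": 0.0,"ry": 0.0,"rz": 0.0,"x": 0.0,"y": 0.0,"z": 0.001,"fingers": 0.0}
  ]
}}

```text
time: 14.98
ee_pos: [0.5285, -0.0662, 0.1445]
eef_rot: [0.999, -0.047, 0.0, 0.001]
ft_force: [-0.4, -2.4, 4.7]
width: 0.0007
```

>>> {"method": "drive_tool", "body": {
  "plan": [
    {"rx": 0.0,"ry": 0.0,"rz": 0.0,"x": 0.0,"y": 0.0,"z": 0.001,"fingers": 0.0},
    {"rx": 0.0,"ry": 0.0,"rz": 0.0,"x": 0.0,"y": 0.0,"z": 0.001,"fingers": 0.0}
  ]
}}

```text
time: 15.22
ee_pos: [0.5285, -0.0655, 0.1432]
eef_rot: [0.999, -0.047, 0.0, 0.0]
ft_force: [-0.5, -0.9, 1.9]
width: 0.0002
```

>>> {"method": "drive_tool", "body": {
  "plan": [
    {"rx": 0.0,"ry": 0.0,"rz": 0.0,"x": 0.0,"y": 0.0,"z": 0.001,"fingers": 0.0},
    {"rx": 0.0,"ry": 0.0,"rz": 0.0,"x": 0.0,"y": 0.0,"z": 0.002,"fingers": 0.0}
  ]
}}

```text
time: 15.48
ee_pos: [0.5285, -0.0651, 0.1411]
eef_rot: [0.999, -0.047, 0.0, -0.0]
ft_force: [-0.0, -0.6, 1.4]
width: 0.0004
```

>>> {"method": "drive_tool", "body": {
  "plan": [
    {"rx": 0.0,"ry": 0.0,"rz": 0.0,"x": 0.0,"y": 0.0,"z": 0.001,"fingers": 0.0},
    {"rx": 0.0,"ry": 0.0,"rz": 0.0,"x": 0.0,"y": 0.0,"z": 0.002,"fingers": 0.0}
  ]
}}

```text
time: 15.72
ee_pos: [0.5285, -0.0649, 0.1396]
eef_rot: [0.999, -0.046, -0.0, -0.0]
ft_force: [-4.7, 0.9, 14.0]
width: 0.0005
```

>>> {"method": "drive_tool", "body": {
  "plan": [
    {"rx": 0.0,"ry": 0.0,"rz": 0.0,"x": 0.0,"y": 0.0,"z": 0.001,"fingers": 0.0},
    {"rx": 0.0,"ry": 0.0,"rz": 0.0,"x": 0.0,"y": 0.0,"z": 0.001,"fingers": 0.0}
  ]
}}

```text
time: 15.98
ee_pos: [0.5285, -0.0649, 0.1395]
eef_rot: [0.999, -0.046, -0.0, 0.0]
ft_force: [-7.6, 0.3, 18.0]
width: 0.0003
```

>>> {"method": "drive_tool", "body": {
  "plan": [
    {"rx": 0.0,"ry": 0.0,"rz": 0.0,"x": 0.0,"y": 0.0,"z": -0.005,"fingers": 0.0},
    {"rx": 0.0,"ry": 0.0,"rz": 0.0,"x": 0.0,"y": 0.0,"z": -0.03,"fingers": 0.0},
    {"rx": 0.0,"ry": 0.0,"rz": 0.0,"x": 0.0,"y": 0.0,"z": -0.08,"fingers": 0.0},
    {"rx": 0.0,"ry": 0.0,"rz": 0.0,"x": -0.05,"y": 0.0,"z": -0.1,"fingers": 0.0},
    {"rx": 0.0,"ry": 0.0,"rz": 0.0,"x": -0.05,"y": 0.0,"z": -0.1,"fingers": 0.0}
  ]
}}

```text
time: 16.6
ee_pos: [0.4773, -0.0603, 0.2398]
eef_rot: [0.999, -0.047, 0.001, 0.001]
ft_force: [-0.6, 0.2, 0.1]
width: 0.0007
```

```bash
python3 k.py s11
python3 - <<'E'
from h import *
c=snap('wrist','w11');T=w2t(cloud(c))*1000;ok=c['depth']>0
hsv=cv2.cvtColor(c['color'],cv2.COLOR_RGB2HSV)
o=ok&(hsv[...,0]<12)&(hsv[...,1]>150)&(T[...,2]>40)&(abs(T[...,0])<150)&(abs(T[...,1])<250)
q=T[o];print(len(q),np.polyfit(q[:,1],q[:,2],1))
br=ok&(hsv[...,0]>15)&(hsv[...,0]<30)&(hsv[...,1]>120)&(T[...,1]<-110)&(T[...,2]>60);q=T[br];print('brass',len(q),np.percentile(q,[1,99],axis=0).round(1))
s=ok&(T[...,2]>52)&(T[...,2]<62)&(T[...,1]>-90)&(T[...,1]<-25)&(T[...,0]>-60);print('drawer',np.percentile(T[s][:,0],[0,1]))
E
```

```text
t 16.6 tip tray mm [-119.1  -95.   169.8] F [-0.6  0.2  0.1] w 0.0007
297 [-3.66414832e-02  6.74060139e+01]
293 [-3.49937264e-02  6.25891081e+01]
brass 3193 [[ -95.1 -159.3   68.5]
 [ -58.4 -110.3  270.8]]
drawer [-49.36509094 -48.62021965]
```

View pics/s11c.png

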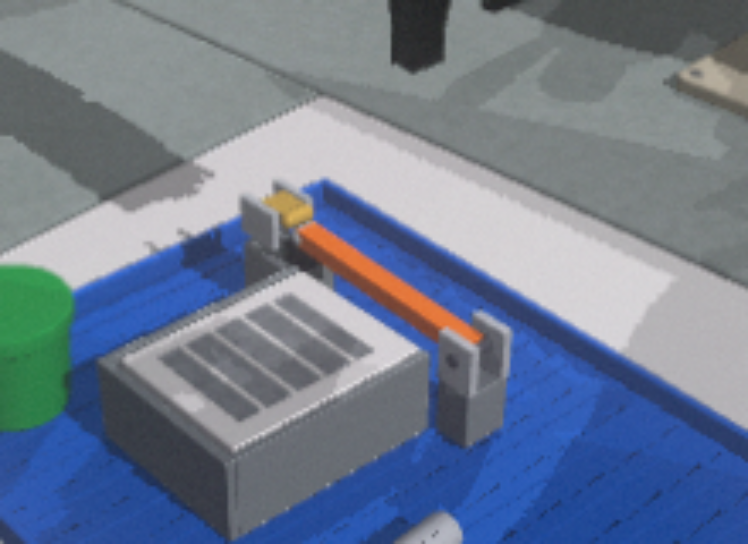

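View pics/w11.png

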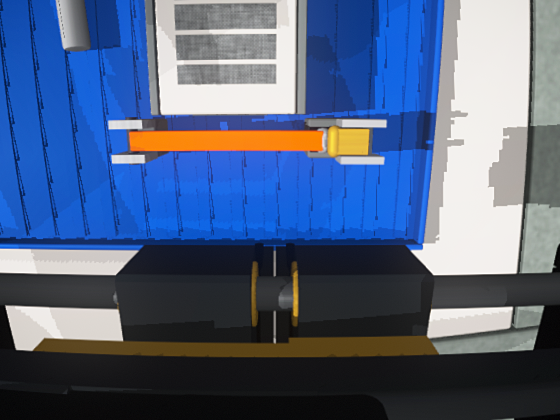

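Run:
```python
from h import *
for cam in ['wrist','scene']:
    c=viewer.camera(cam);T=w2t(cloud(c))*1000;ok=c['depth']>0
    hsv=cv2.cvtColor(c['color'],cv2.COLOR_RGB2HSV)
    br=ok&(hsv[...,0]>15)&(hsv[...,0]<30)&(hsv[...,1]>120)&(T[...,1]<-110)&(T[...,2]>60)&(T[...,2]<90)&(T[...,0]>-85)&(T[...,0]<-50)&(T[...,1]>-170);q=T[br];print(cam,'brass',len(q),np.percentile(q,[0,1,99,100],axis=0).round(1).tolist())
for l in ['tub','dish','roller']:
    o=nets.find_in(l,'scene');print(l,[(np.round(a['centre'],3).tolist(),round(a['confidence'],2)) for a in o[:1]])
st(); print(workorder.close_job())
```

```text
wrist brass 1440 [[-77.3, -160.3, 65.7], [-76.3, -159.9, 68.4], [-58.1, -111.8, 78.2], [-56.8, -110.3, 78.7]]
scene brass 75 [[-76.7, -155.2, 73.0], [-76.5, -154.7, 73.2], [-58.7, -130.1, 80.5], [-58.3, -129.8, 80.5]]
tub [([0.706, -0.15, 0.071], 0.75)]
dish [([0.72, 0.188, 0.025], 0.91)]
roller [([0.682, 0.092, 0.022], 0.81)]
t 16.95 tip tray mm [-117.8  -94.8  167.5] F [-0.4  0.5 -0.3] w 0.0003
the job is handed in; nothing more can be done
None
```

The drawer is fully home, the keeper bar is snapped under the pawl, and the job is handed in at about 17 s. I pushed the drawer home first, with the closed fingers, then swung the bar up and over. I pressed it down from above in steps of about 1 mm.

**Drawer:** It stood about 20 mm out at the start and now sits flush with the stall, to within 1 mm in the camera. It reached its stop at about 10 N.

**Snap:** The pawl's resistance peaked at about 10 N and then dropped to about 2 N. The bar came to rest on its seat, where I pressed to about 18 N in z (about 20 N in all) before letting go. That is a few newtons more than the snap took, but well under the 45 N limit.

**Last checks before handing in:**
- **Keeper:** about 0.035 rad, from two cameras (limit 0.06).
- **Pawl:** its front edge reads y = -130 mm in the scene camera, the same as at the start, so it is sprung out. The wrist camera's figure (-110 mm) disagreed; I put that down to bar pixels caught in the colour mask. The picture from that camera shows the pawl over the bar's end.
- **Tub, dish and lint roller handle:** within about 5 mm of where they started, which is the networks' own accuracy.
- **Gripper:** touching nothing, about 100 mm above and in front of the bar.

The first move call was refused whole, before anything moved. I resent it with every field given, as decimals, and it went through. No other check failed.

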